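# Fit the spacer and find the socket for the spindle nut

### The arm

A 6-joint arm with a two-finger parallel gripper is mounted at the origin on the work surface. World frame = base frame: x ahead of the robot, y to its left, z up, the work surface at z = 0. Lengths are in m, angles in rad, forces in N, time in s.
With the tool pointing down it reaches from about 0.3 to 0.875 m from the base axis. Payload 6.4 kg.
Tool frame: the origin (TCP) lies on the centre line of the jaws, within the pads' length; the fingertips stand 25 mm ahead of it and the grasp point (between the pads) lies 6 mm ahead of it; z points along the fingers, y is the line along which they close (so a half turn about z gives the same grasp; the last joint's range is limited). The gripper opens to 88 mm and grips with 3 to 60 N. Pads are 18 mm wide; open, the fingers measure 123 mm over their backs; the gripper's body (75 mm by 187 mm) begins 45 mm behind the grasp point.
Start: joints at [1.07, 0.181, 1.607, -0, 1.354, -0.206], TCP at [0.167, 0.55, 0.264] pointing down, gripper open.
Joint ranges: [-2.99, 2.99], [-0.89, 2.07], [0.3, 2.58], [-1.14, 4.28], [0, 2.63], [-3.12, 3.12]. Speed limits (rad/s): [2.57, 2.57, 3.01, 3.14, 3.14, 3.14].

### API

Orientations are given as a unit quaternion [w, x, y, z].
In Python, from plant import arm gives the robot as it stands.
- The arm moves only by the tool move_arm, never from a script. Its argument "rows" is a list of rows, each a list of 6 numbers: the shift along the world's x, y, z in units of 50 mm (1.0 is 50 mm), then the turn, a rotation vector about the world's x, y, z in rad. A call has 1 to 10 rows; each row is the pose to reach, as a shift and turn from the pose commanded when the call began; what a row does not reach only later rows make up. A row lasts 1/10 s, in which the tool goes at most 50 mm and 8.59 degrees, less where a joint would pass 70% of its speed; a pose out of reach is approached as far as the arm can. A call with a gripper value outside its range is refused whole. "gripper" is the closure, from 0 (fully open) to 1 (shut), set as the call begins (left out, the last holds). The fingers move at their own pace and stop on an object; "force" is the grip in N (left out, the last holds). Time passes only in rows, so rows that repeat a pose let the fingers close. It gives the time, the measured TCP pose, the force, the opening and the grip force at its end, in the units of the state.
- arm.state(): the state, without advancing time (a new reading comes with each control period).
- arm.read_camera(name): name is "scene" or "top" or "wrist"; returns a dict with "color" (384x512x3 uint8, red, green, blue), "camera_matrix" (3x3 intrinsics, pixels), "view" (4x4, takes a point from world to camera coordinates). Camera axes: x right, y down, z forward; pixel columns grow to the right and rows downward; lengths in m; the calibration is good to about 2 mm. A picture is of the moment at which its call begins. There is no depth.
- arm.finish_job(): hands the job in; it is judged then, once.
The state is a dict: "clock": time; "qpos": joint angles; "joint_velocities": joint speeds; "effort": joint torques, N m; "tool_pos": TCP position; "ee_rot": TCP orientation; "wrist_force": force on the tool from outside, world axes, zero at the start; "ft_torque": the same for the moment, N m; "gripper_width": opening from 0.0 (shut) to 1.0 (fully open); "grasp_force": force on a finger pad.
Only numpy, scipy, OpenCV 4.12 (cv2) and the standard library are available. Lean on these libraries where they do the work, as an engineer would, in place of code of your own. Each camera call takes 0.05 s, during which the arm holds its last target. There are 200 camera calls.

### The job

On this drive unit from a plasma separator, slide the bearing spacer ring over the upright spindle until it rests flat on the black spring seat, and let go of it. Then try the sockets from the rack on the brass nut until you find the one that fits, press that one down over the nut until it is fully home, carrying spacer and seat down with it, and finish while still gripping it by its grip block and holding it pressed home. Sockets that do not fit may go back on the rack or stand anywhere on the bench; leave the other things on the bench alone.

Things in the scene. Friction and masses are not known exactly. Their poses are not given: they have to be found in the camera images.
- ring: Bearing spacer: a plain aluminium ring, 48 mm outer diameter, 30 mm bore, 32 mm tall, 110 to 170 g, lying flat (bore upright) on the bench to the robot's left. Origin: centre of its underside; z along the bore. Either face may be up.
- drive: Drive unit: cream box fixed to the bench, 150 x 150 x 50 mm tall; origin: centre of its underside, on the spindle's axis. A steel spindle, 27 mm in diameter, stands up from it to 83 mm above the bench and carries the nut. Round its foot lies the black spring seat, a disc 44 mm in diameter, its top 10 mm above the box. Axes as nut.
- seat_top (a point): Point on the spindle's axis, 60 mm above the bench, level with the top of the unpressed spring seat: here the spacer's underside comes to rest. The spacer alone does not press the seat down.
- nut (a point): Centre of the top of the brass hex nut on the spindle's end, 100 mm above the bench. The nut is fixed and does not turn: 22 mm across flats, 12 mm tall, plus a 5 mm cone on top (15 mm across at its tip) that leads parts on. It is slimmer than the spindle, so the spacer passes over it. z up; y is square to two opposite faces (faces look along y and every 60 degrees from it).
- spring_seat (a joint): How far the spring seat is pressed down, m: 0 free, at most 0.010. 2.5 N starts it, 0.3 N more per mm. The fitting socket slides over the nut, meets the spacer's top when its mouth is 92 mm above the bench, and carries spacer and seat down; it is fully home (its inside stands on the nut's top) at 0.007. A socket that is too small stops on the nut's top, its mouth 98 to 100 mm above the bench.
- rack: Socket rack to the robot's right: fixed blue plate 210 x 64 x 10 mm, origin centre of the underside, x along the row. Three sockets, alike outside, stand on it mouth down in random order. One, never said which, fits the nut with 1.5 mm play all round (turned to within about 12 degrees); the other two are too small. At each place a peg 10 mm across and 10 mm tall goes up inside the socket.
- place_a (a point): Rack place nearest to the robot: centre of the socket's mouth, 10 mm above the bench. Sockets weigh 180 to 290 g: dark round body 40 mm across, 30 mm tall, opening 15 mm deep; on it an upright steel grip block 26 (along x) x 16 (along y) x 40 mm tall, its top 70 mm above the mouth. Its broad sides, square to y, are parallel to two opposite faces of the hex opening.
- place_b (a point): The middle place of the rack, 70 mm from the others along x; the socket here and the axes as at place_a.
- place_c (a point): The rack place farthest from the robot; the socket here and the axes as at place_a.
- bottle: Bystander, to be left alone: plasma bottle of amber plastic with a white cap, 68 mm across, 170 mm tall. Origin: centre of the underside.
- bowl: Bystander, to be left alone: white bowl, 90 mm across, 35 mm tall, with a red squeeze ball in it. Origin: centre of the underside.
- roller: Bystander, to be left alone: spare black pump roller, 56 mm across, 46 mm tall. Origin: centre of the underside.
- wrench: Bystander, to be left alone: steel wrench lying flat. Origin: a point on the bench under the tool, on its long axis.
- screwdriver: Bystander, to be left alone: screwdriver with an orange handle, lying flat. Origin: a point on the bench under the tool, on its long axis.
- cup: Bystander, to be left alone: small steel cup, 60 mm across, 50 mm tall. Origin: centre of the underside.
There are look-alikes about, which are no part of the job. Leave any orange or pink look-alike of the ring alone.

How it is judged:
On the way:
1. the spacer lies flat on the spring seat around the spindle, let go of, the seat not pressed (horizontal distance between ring and seat_top below 0.005 m and angle between ring's own z axis and vertical below 0.1 rad and z of ring in the frame of seat_top between -0.003 and 0.003 m and contact force between the fingers and ring below 0.3 N and value of joint spring_seat below 0.002 m), for 0.2 s.
At the end, for the whole second after the job is handed in: Spacer round the spindle (within 5 mm, tilt under 0.1 rad), it and the seat pressed down 5.5 mm or more (7 is home) by the socket on the nut; fingers clear of spacer and drive unit, gripping the block: grasp point within 20 mm of the axis, 3 to 54 mm above the nut, over 2 N (horizontal distance between ring and seat_top below 0.005 m and angle between ring's own z axis and vertical below 0.1 rad and z of ring in the frame of seat_top between -0.0105 and -0.004 m and value of joint spring_seat above 0.0055 m and contact force between the fingers and anything else above 2 N and contact force between each of the fingers, the arm and ring below 0.3 N and contact force between each of the fingers, the arm and drive below 0.3 N and horizontal distance between the grasp point and nut below 0.02 m and z of the grasp point in the frame of nut between 0.003 and 0.054 m); the arm keeps its last pose, push and grip.
It fails at once if a bystander is pushed away by more than 4 cm or tipped over (distance of any of bottle, bowl, roller, wrench, screwdriver, cup from where it was at the start of the episode above 0.04 m or angle between any of bottle, cup, bowl, roller's own z axis and vertical above 0.6 rad).
It also fails if it takes over 72 s, if anything falls off the work surface, if the arm or the gripper's body presses on something with over 40 N, if the wrist force passes 120 N, or if a joint passes its speed limit or range.

## Working session

There is one attempt and no reset: what is moved stays moved. The work goes in short steps, Python scripts to look and compute and a tool call to move; the robot and the scene stay as the last step left them, time stands still between calls to the robot, and variables do not carry over. Pictures are saved under pics/ and viewed, at most 10 in all, crops included, and the job is handed in when it is done.

Besides the shell and the picture viewer there is one more tool, called after "Call:" in YAML: its name, and indented under it one key for each argument. move_arm: Moves the arm, as the interface text tells. Its arguments: {"type":"object","properties":{"rows":{"type":"array","items":{"type":"array","items":{"type":"number"}}},"gripper":{"type":"number"},"force":{"type":"number"}},"required":["rows"]}

```bash
mkdir -p pics; cat > h.py <<'E'
import numpy as np, cv2
from plant import arm
def snap(n,f):
    c=arm.read_camera(n); cv2.imwrite(f'pics/{f}.png',c['color'][:,:,::-1]); np.savez(f'{f}.npz',K=c['camera_matrix'],V=c['view'],I=c['color']); return c
def at(f,u,v,z):
    d=np.load(f+'.npz');K,V=d['K'],d['V'];R,t=V[:3,:3],V[:3,3]
    o=-R.T@t;r=R.T@np.linalg.inv(K)@np.array([u,v,1.]);return o+r*(z-o[2])/r[2]
def px(f,p):
    d=np.load(f+'.npz');q=d['V'][:3,:3]@np.array(p)+d['V'][:3,3];q=d['K']@q;return q[:2]/q[2]
E
python3 - <<'E'
from h import *
for n in('top','scene'):
    c=snap(n,n+'0');print(c['camera_matrix'],c['view'])
a=cv2.imread('pics/top0.png');cv2.imwrite('pics/top0b.png',cv2.resize(a,(800,600),interpolation=cv2.INTER_CUBIC))
print(arm.state())
E
```

```text
[[435.50482483   0.         255.69620261]
 [  0.         435.50482483 190.77930995]
 [  0.           0.           1.        ]] [[ 0.00531481 -0.9999728  -0.00511362 -0.00310168]
 [-0.99736375 -0.00493073 -0.07239639  0.58357418]
 [ 0.07236921  0.00548492 -0.99736283  1.38516089]
 [ 0.          0.          0.          1.        ]]
[[451.68179753   0.         253.5986981 ]
 [  0.         451.68179753 195.43589376]
 [  0.           0.           1.        ]] [[ 0.01501884  0.99987861 -0.004147    0.00738302]
 [ 0.75104009 -0.01401892 -0.66010776 -0.36882291]
 [-0.66008577  0.00679949 -0.75115947  1.76949677]
 [ 0.          0.          0.          1.        ]]
{'clock': 0.1, 'qpos': array([ 1.06971463e+00,  1.81463078e-01,  1.60787610e+00, -2.15806808e-05,
        1.35379677e+00, -2.06270517e-01]), 'joint_velocities': array([ 9.94270960e-04, -3.06314046e-04, -1.95727588e-04, -9.26043421e-05,
       -3.80499746e-04,  5.21806508e-04]), 'effort': array([ 1.02175203e-03, -4.34815228e+01, -3.42701018e+01,  7.04333000e-02,
        3.38221563e-02, -4.94492315e-05]), 'tool_pos': array([0.16683286, 0.54981467, 0.26291769]), 'ee_rot': array([-2.57375792e-04,  1.46870005e-01,  9.89155501e-01, -7.27536177e-04]), 'wrist_force': array([ 0.27733784,  0.2914675 , -0.31878773]), 'ft_torque': array([-0.01258659, -0.03305134,  0.03919788]), 'grasp_force': 0.0, 'gripper_width': 0.9987379757989633}
```

View pics/top0b.png

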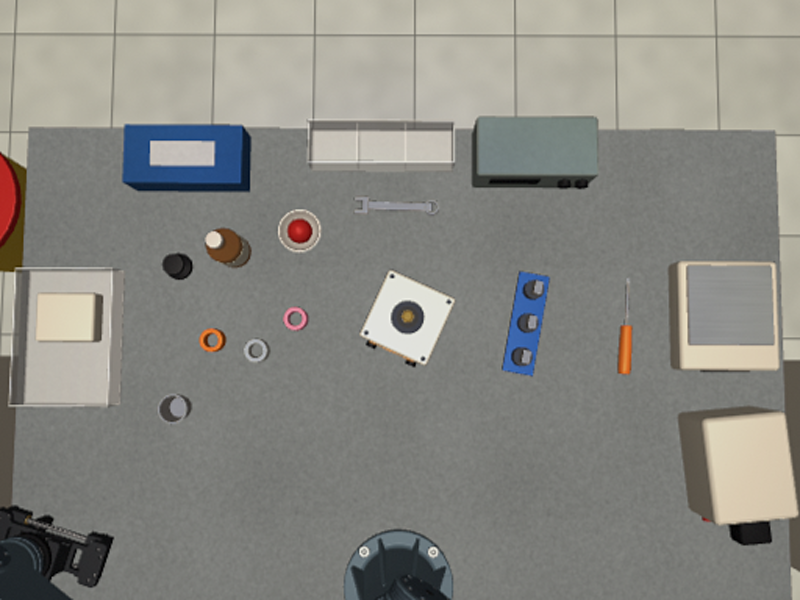

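View pics/scene0.png

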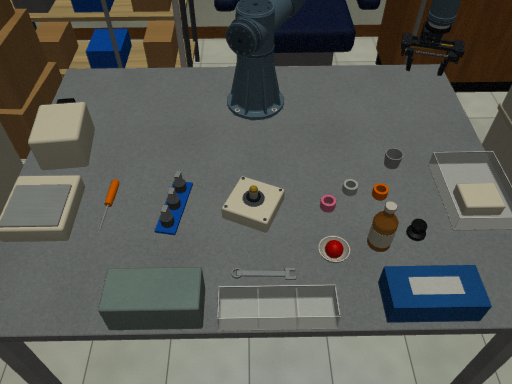

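Top view (800x600): the ring candidates are orange (212,340), pink (295,318) and plain grey aluminium (256,350). The grey one fits the description. The drive is at (407,317), the rack at (526,323). I'll measure now and confirm the ring in a crop.

```bash
python3 - <<'E'
from h import *
I=np.load('top0.npz')['I']
hsv=cv2.cvtColor(I,cv2.COLOR_RGB2HSV)
def comp(m,u,v,r):
    w=np.zeros(m.shape,np.uint8);u,v=int(u),int(v);w[v-r:v+r,u-r:u+r]=255
    m=cv2.bitwise_and(m.astype(np.uint8)*255,w);n,l,s,c=cv2.connectedComponentsWithStats(m);k=1+s[1:,4].argmax();return (l==k).astype(np.uint8),s[k],c[k]
# drive
m,s,c=comp((I.min(2)>170),260,203,45)
cn=max(cv2.findContours(m,0,2)[0],key=cv2.contourArea);rr=cv2.minAreaRect(cn);b=cv2.boxPoints(rr)
P=np.array([at('top0',*p,.05) for p in b]);print('drive',rr,P.mean(0),np.linalg.norm(P-np.roll(P,1,0),axis=1),[np.degrees(np.arctan2(*(P[i]-P[i-1])[1::-1])) for i in range(4)])
# rack
m,s,c=comp((hsv[...,0]>100)&(hsv[...,0]<125)&(hsv[...,1]>150),337,207,45)
cn=max(cv2.findContours(m,0,2)[0],key=cv2.contourArea);rr=cv2.minAreaRect(cn);b=cv2.boxPoints(rr)
P=np.array([at('top0',*p,.01) for p in b]);print('rack',rr,P.mean(0),np.linalg.norm(P-np.roll(P,1,0),axis=1),[np.degrees(np.arctan2(*(P[i]-P[i-1])[1::-1])) for i in range(4)])
print(at('top0',164,224,.032))
def big(f,u,v,r,k):
    a=np.load(f+'.npz')['I'][v-r:v+r,u-r:u+r,::-1];return cv2.resize(a,None,fx=k,fy=k,interpolation=cv2.INTER_CUBIC)
A=np.hstack([big('top0',164,224,20,10),big('top0',260,203,40,5)])
B=np.hstack([big('top0',337,207,40,5),big('scene0',350,187,20,10)])
cv2.imwrite('pics/crop1.png',cv2.resize(np.vstack([A,B]),(600,600)))
E
```

```text
drive ((260.3078918457031, 202.82647705078125), (45.681610107421875, 45.525699615478516), 24.567171096801758) [ 0.54371032 -0.01500364  0.05      ] [0.14368336 0.14405526 0.14464427 0.14353067] [np.float64(65.80839539998486), np.float64(-24.095133068973784), np.float64(-114.40002888392576), np.float64(155.52201484261622)]
rack ((336.1979675292969, 206.71142578125), (19.290170669555664, 63.663360595703125), 10.007979393005371) [ 0.53440217 -0.26148288  0.01      ] [0.06204447 0.20702151 0.06268378 0.2068679 ] [np.float64(80.32791449640284), np.float64(-10.347361738973557), np.float64(-99.8202991448538), np.float64(169.4751117250837)]
[0.47509978 0.2917718  0.032     ]
```

View pics/crop1.png

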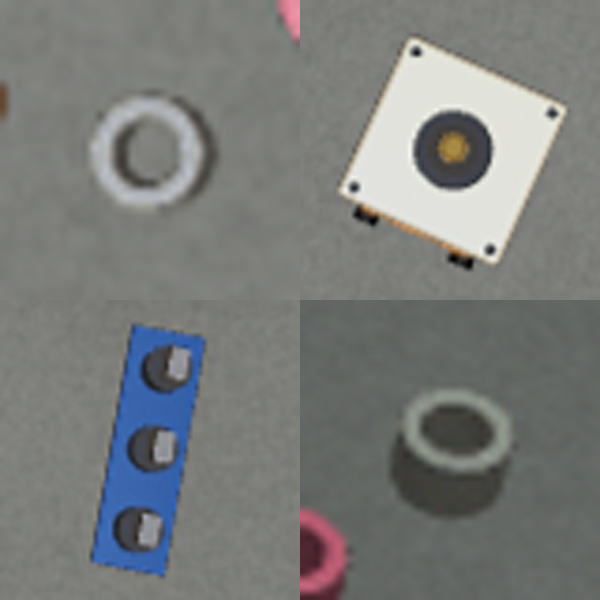

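The crop shows the grey ring clearly at top-image pixel (163.7,224.3), which gives about (0.475,0.292) on the bench. The hex corners of the nut aren't resolved yet. Moving above the ring for a close look.

Call:
move_arm:
  rows:
    - [6.16,-5.16,-1.9,0,0,-1.0]
    - [6.16,-5.16,-1.9,0,0,-1.0]
    - [6.16,-5.16,-1.9,0,0,-1.0]
    - [6.16,-5.16,-1.9,0,0,-1.0]
    - [6.16,-5.16,-1.9,0,0,-1.0]
    - [6.16,-5.16,-1.9,0,0,-1.0]
    - [6.16,-5.16,-1.9,0,0,-1.0]
    - [6.16,-5.16,-1.9,0,0,-1.0]
    - [6.16,-5.16,-1.9,0,0,-1.0]
    - [6.16,-5.16,-1.9,0,0,-1.0]
  gripper: 0

```text
clock: 1.1
tool_pos: [0.4758, 0.2906, 0.1677]
ee_rot: [-0.001, 0.604, 0.797, -0.001]
wrist_force: [-0.2, 1.1, -0.9]
gripper_width: 1.006
grasp_force: 0.0
```

```bash
python3 - <<'E'
from h import *
c=snap('wrist','w1');s=arm.state();print(s['tool_pos'],s['ee_rot'],s['qpos']);V=c['view'];print('cam',-V[:3,:3].T@V[:3,3],px('w1',(.475,.292,.032)))
I=c['color'];g=cv2.cvtColor(I,cv2.COLOR_RGB2GRAY);h=cv2.HoughCircles(cv2.medianBlur(g,3),cv2.HOUGH_GRADIENT,1,40,param1=100,param2=30,minRadius=15,maxRadius=120)
K=c['camera_matrix'][0,0];print(K)
for u,v,r in (h[0] if h is not None else []):
    print(u,v,r,at('w1',u,v,.032),np.linalg.norm(at('w1',u,v,.032)-at('w1',u+r,v,.032)))
E
```

```text
[0.47473161 0.29187498 0.16814015] [-6.56320269e-04  6.03778988e-01  7.97151290e-01 -5.69088776e-04] [3.38010128e-01 2.47696426e-01 1.73336030e+00 5.08467272e-04
 1.16220952e+00 6.34784789e-02]
cam [0.45790826 0.35587094 0.28909961] [258.1029941  183.30890117]
293.37015442336553
306.5 86.5 25.7 [0.49132268 0.38273136 0.032     ] 0.02131185612715834
257.5 179.5 16.1 [0.47352125 0.29526751 0.032     ] 0.014513387953923347
300.5 275.5 25.0 [0.54071493 0.21269963 0.032     ] 0.02469629771075908
```

View pics/w1.png

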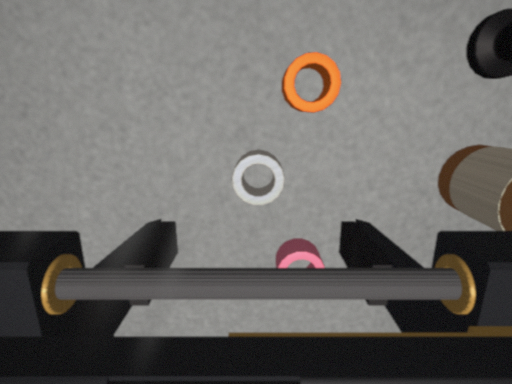

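Wrist view: the grey ring top is centred near (258,180), with the orange ring at (312,82) and the pink one at (299,258) clear of the fingers. I'll fit its outline and compare with the top view.

```bash
cat >> h.py <<'E'
def ringfit(f,u,v,r,z,th=175):
    I=np.load(f+'.npz')['I'];w=np.zeros(I.shape[:2],np.uint8);cv2.circle(w,(int(u),int(v)),r,1,-1)
    m=((I.min(2)>th)&(I.max(2).astype(int)-I.min(2)<30)&(w>0)).astype(np.uint8)
    cn=max(cv2.findContours(m,0,1)[0],key=cv2.contourArea);P=np.array([at(f,*p[0],z)[:2] for p in cn])
    A=np.c_[2*P,np.ones(len(P))];x=np.linalg.lstsq(A,(P**2).sum(1),rcond=None)[0];return x[:2],np.sqrt(x[2]+x[0]**2+x[1]**2),m.sum()
E
python3 - <<'E'
from h import *
print(ringfit('w1',258,180,35,.032),ringfit('w1',258,180,35,.032,150),ringfit('top0',163.7,224.3,12,.032,150))
E
```

```text
(array([0.47383589, 0.29497565]), np.float64(0.02253738794593754), np.uint64(1063)) (array([0.47393427, 0.29443557]), np.float64(0.023514516481371556), np.uint64(1367)) (array([0.47557908, 0.29532816]), np.float64(0.021660724381844132), np.uint64(91))
```

Call:
move_arm:
  rows:
    - [0,0.055,-1,0,0,0]
    - [0,0.055,-2,0,0,0]
    - [0,0.055,-2.76,0,0,0]
    - [0,0.055,-2.76,0,0,0]
    - [0,0.055,-2.76,0,0,0]
    - [0,0.055,-2.76,0,0,0]

```text
clock: 1.75
tool_pos: [0.4742, 0.2963, 0.0314]
ee_rot: [0.0, 0.602, 0.798, 0.0]
wrist_force: [-0.6, 0.2, -0.8]
gripper_width: 1.004
grasp_force: 0.0
```

Call:
move_arm:
  rows:
    - [0,0,0,0,0,0]
    - [0,0,0,0,0,0]
    - [0,0,0,0,0,0]
    - [0,0,0,0,0,0]
    - [0,0,0,0,0,0]
    - [0,0,0,0,0,0]
    - [0,0,0,0,0,0]
    - [0,0,0,0,0,0]
  gripper: 1
  force: 15

```text
clock: 2.55
tool_pos: [0.475, 0.2949, 0.0308]
ee_rot: [-0.0, 0.603, 0.798, -0.0]
wrist_force: [-0.3, -0.1, 2.6]
gripper_width: 0.531
grasp_force: 14.9
```

Call:
move_arm:
  rows:
    - [0,0,1,0,0,0]
    - [0,0,2,0,0,0]
    - [0,0,3,0,0,0]
    - [0.3,-0.9,3.6,0,0,0]
    - [0.5,-1.9,3.6,0,0,0]
    - [0.7,-2.9,3.6,0,0,0]
    - [0.9,-3.9,3.6,0,0,0]
    - [1.1,-4.9,3.6,0,0,0]
    - [1.3,-5.9,3.6,0,0,0]
    - [1.3,-6.9,3.6,0,0,0]

```text
clock: 3.55
tool_pos: [0.54, -0.0421, 0.2105]
ee_rot: [0.0, 0.603, 0.798, 0.0]
wrist_force: [0.2, 0.2, -1.6]
gripper_width: 0.531
grasp_force: 14.9
```

Call:
move_arm:
  rows:
    - [0,-1,0,0,0,0]
    - [0,-1,0,0,0,0]
    - [0,-1,0,0,0,0]
    - [0,-1,0,0,0,0]
    - [0,-1,0,0,0,0]

```text
clock: 4.05
tool_pos: [0.5396, -0.0885, 0.2105]
ee_rot: [-0.0, 0.602, 0.798, 0.0]
wrist_force: [0.6, 0.1, -1.9]
gripper_width: 0.53
grasp_force: 14.9
```

```bash
python3 - <<'E'
from h import *
c=snap('wrist','w2');s=arm.state();print(s['tool_pos'],s['ee_rot'],s['gripper_width'],px('w2',(.544,-.015,.1)))
a=cv2.imread('pics/w2.png');cv2.imwrite('pics/w2b.png',cv2.resize(a,(800,600),interpolation=cv2.INTER_CUBIC))
E
```

```text
[ 0.53969528 -0.08849405  0.21059519] [-1.60805886e-04  6.02220784e-01  7.98329568e-01  3.38846993e-05] 0.528436063709781 [290.34652602 105.17894609]
```

View pics/w2b.png

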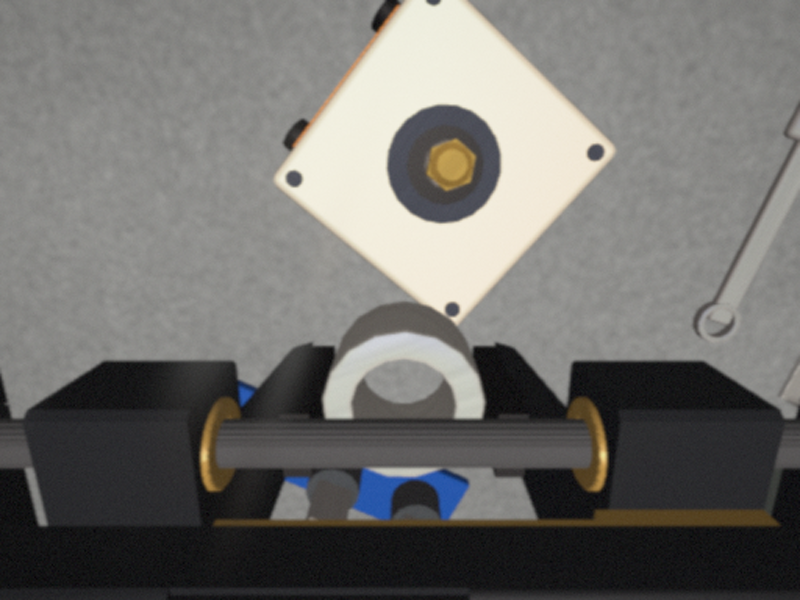

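Wrist view: the nut hex is visible at (451,165), seat around it, and the held ring's top face is near (404,390), partly behind the bar. I'll fit the nut's pose and yaw and the ring's position in the hand by silhouette.

```bash
cat > fit.py <<'E'
from h import *
from scipy.optimize import minimize
S=4
def pj(f,P):
    d=np.load(f+'.npz');q=np.c_[P]@d['V'][:3,:3].T+d['V'][:3,3];q=q@d['K'].T;return q[:,:2]/q[:,2:]
def poly(w,h,pts,o): 
    m=np.zeros((h*S,w*S),np.uint8);cv2.fillPoly(m,[np.round(((pts-o)+.5)*S).astype(int)],1);return m
def iou(a,b): return (a&b).sum()/max(1,(a|b).sum())
def nutfit(f,u,v,r=26,zt=0.095):
    o=np.array([int(u)-r,int(v)-r]);I=np.load(f+'.npz')['I'][o[1]:o[1]+2*r,o[0]:o[0]+2*r]
    I=cv2.resize(I,None,fx=S,fy=S,interpolation=cv2.INTER_LINEAR);h=cv2.cvtColor(I,cv2.COLOR_RGB2HSV)
    M=((h[...,0]>10)&(h[...,0]<35)&(h[...,1]>90)&(h[...,2]>60)).astype(np.uint8);n,l,s,c=cv2.connectedComponentsWithStats(M);M=(l==1+s[1:,4].argmax()).astype(np.uint8)
    def model(p):
        a=p[2]+np.radians(30+60*np.arange(6));xy=p[:2]+.022/np.sqrt(3)*np.c_[np.cos(a),np.sin(a)]
        P=np.vstack([np.c_[xy,np.full(6,.083)],np.c_[xy,np.full(6,.095)]])
        return poly(2*r,2*r,cv2.convexHull(pj(f,P).astype(np.float32))[:,0],o)
    x0=at(f,u,v,.095)[:2];best=None
    for t in np.radians(np.arange(0,60,10)):
        q=minimize(lambda p:-iou(model(p),M),[*x0,t],method='Nelder-Mead',options=dict(initial_simplex=[[*x0,t],[x0[0]+.003,x0[1],t],[x0[0],x0[1]+.003,t],[*x0,t+.15]]))
        print(np.round(q.x,4),round(np.degrees(q.x[2]),1),-round(q.fun,3))
def heldring(f,z,u,v,vmax,r=60,th=190):
    o=np.array([int(u)-r,int(v)-r]);I=np.load(f+'.npz')['I'][o[1]:o[1]+2*r,o[0]:o[0]+2*r];I=cv2.resize(I,None,fx=S,fy=S)
    M=(I.min(2)>th).astype(np.uint8);k=int((vmax-o[1])*S);a=np.linspace(0,2*np.pi,73)
    def C(p,R): return poly(2*r,2*r,pj(f,np.c_[p[0]+R*np.cos(a),p[1]+R*np.sin(a),a*0+z]),o)
    W=C(at(f,u,v,z)[:2],.03)
    fn=lambda p:-iou((C(p,.024)&~C(p,.015))[:k],(M&W)[:k])
    x0=at(f,u,v,z)[:2];q=minimize(fn,x0,method='Nelder-Mead',options=dict(initial_simplex=[x0,x0+[.003,0],x0+[0,.003]]));print('ring',q.x,q.fun)
E
python3 - <<'E'
from fit import *
nutfit('w2',288.6,105.6)
for th in(170,190,205): heldring('w2',.2118,258.5,252,266,th=th)
print(px('w2',(.5397,-.0885,.2118)))
I=np.load('w2.npz')['I'];print(I[235:262:3,258].tolist(), I[225:262:3,215].tolist())
E
```

```text
[ 0.5431 -0.0151  0.0788] 4.5 0.969
[ 0.5433 -0.015   0.0961] 5.5 0.972
[ 0.5431 -0.0151  0.092 ] 5.3 0.969
[ 0.5431 -0.0151  0.1008] 5.8 0.97
[ 0.5432 -0.015   1.1605] 66.5 0.97
[ 0.5432 -0.015   1.1417] 65.4 0.969
ring [ 0.53957358 -0.08895114] -0.805023044552802
ring [ 0.53958852 -0.08933862] -0.559075049599781
ring [ 0.53999197 -0.08947091] -0.043393239594003166
[258.26865746 261.519479  ]
[[150, 150, 146], [145, 146, 143], [147, 146, 144], [145, 143, 141], [147, 148, 145], [145, 145, 142], [143, 142, 141], [148, 148, 146], [94, 90, 86]] [[104, 102, 99], [89, 85, 80], [99, 94, 89], [159, 157, 148], [199, 199, 190], [197, 200, 194], [202, 204, 197], [204, 205, 197], [200, 203, 194], [201, 203, 194], [200, 202, 192], [199, 203, 191], [196, 199, 189]]
```

Nut at (0.543,-0.015), face normals at 5.6°+60k, matching the box's yaw. The held ring is centred on the TCP to within 0.5 mm. I'll move over the spindle and lower to just past the nut.

Call:
move_arm:
  rows:
    - [0.07,0.9,0,0,0,0]
    - [0.07,1.475,0,0,0,0]
    - [0.07,1.475,0,0,0,0]
    - [0.07,1.475,-0.7,0,0,0]
    - [0.07,1.475,-1.3,0,0,0]
    - [0.07,1.475,-1.5,0,0,0]
    - [0.07,1.475,-1.65,0,0,0]
    - [0.07,1.475,-1.75,0,0,0]
    - [0.07,1.475,-1.75,0,0,0]

```text
clock: 5.0
tool_pos: [0.5436, -0.0165, 0.1236]
ee_rot: [0.0, 0.603, 0.798, 0.0]
wrist_force: [-0.4, -0.3, -1.2]
gripper_width: 0.531
grasp_force: 14.9
```

Call:
move_arm:
  rows:
    - [0,0,-0.1,0,0,0]
    - [0,0,-0.2,0,0,0]
    - [0,0,-0.3,0,0,0]
    - [0,0,-0.3,0,0,0]

```text
clock: 5.4
tool_pos: [0.5427, -0.0162, 0.1075]
ee_rot: [-0.001, 0.603, 0.798, -0.0]
wrist_force: [-0.4, -0.5, -1.3]
gripper_width: 0.533
grasp_force: 14.9
```

Call:
move_arm:
  rows:
    - [0,0,-0.1,0,0,0]
    - [0,0,-0.2,0,0,0]
    - [0,0,-0.3,0,0,0]
    - [0,0,-0.31,0,0,0]
    - [0,0,-0.31,0,0,0]

```text
clock: 5.9
tool_pos: [0.543, -0.0162, 0.0924]
ee_rot: [-0.0, 0.603, 0.798, -0.0]
wrist_force: [-0.3, 1.1, -1.5]
gripper_width: 0.532
grasp_force: 14.9
```

Call:
move_arm:
  rows:
    - [0,0,0,0,0,0]
    - [0,0,0,0,0,0]
    - [0,0,0,0,0,0]
    - [0,0,0,0,0,0]
    - [0,0,0,0,0,0]
    - [0,0,0,0,0,0]
  gripper: 0

```text
clock: 6.5
tool_pos: [0.5433, -0.0163, 0.0928]
ee_rot: [0.0, 0.603, 0.798, 0.0]
wrist_force: [-0.8, 0.5, 0.6]
gripper_width: 0.997
grasp_force: 0.0
```

Call:
move_arm:
  rows:
    - [0,0,0.3,0,0,0]
    - [0,0,1,0,0,0]
    - [0,0,2,0,0,0]
    - [0,-1,2.4,0,0,0]
    - [0,-1.5,2.4,0,0,0]
    - [0,-1.5,2.4,0,0,0]

```text
clock: 7.1
tool_pos: [0.5441, -0.0946, 0.2155]
ee_rot: [0.002, 0.604, 0.797, 0.0]
wrist_force: [-0.1, 0.5, 0.4]
gripper_width: 0.999
grasp_force: 0.0
```

```bash
python3 - <<'E'
from fit import *
c=snap('wrist','w3');t=snap('top','top3');s=arm.state();print(s['tool_pos'],s['gripper_width'])
u,v=px('w3',(.5433,-.015,.092));print(u,v)
for z in(.092,):
  for th in (170,190,205):print(ringfit('w3',u,v,45,z,th))
u,v=int(u),int(v);r=50
cv2.imwrite('pics/w3c.png',cv2.resize(c['color'][max(0,v-r):v+r,u-r:u+r,::-1],(600,600),interpolation=cv2.INTER_CUBIC))
E
```

```text
[ 0.54313717 -0.09157746  0.21347031] 0.9986430778962121
283.70400519500055 95.02591125014452
(array([ 0.54313893, -0.01639665]), np.float64(0.034689894185134594), np.uint64(3340))
(array([ 0.54313893, -0.01639665]), np.float64(0.034689894185134594), np.uint64(2014))
(array([ 0.54313893, -0.01639665]), np.float64(0.034689894185134594), np.uint64(1717))
```

View pics/w3c.png

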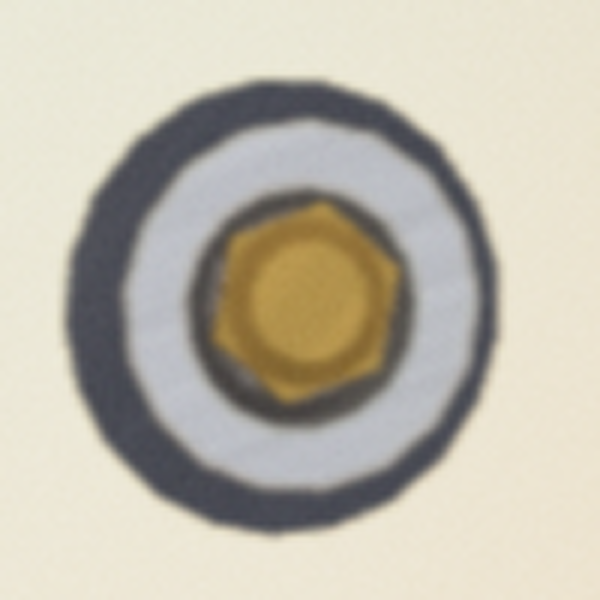

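The spacer sits around the spindle with the nut centred in its bore (307,300). Now over to the rack, turning to close across the blocks.

Call:
move_arm:
  rows:
    - [0,-0.8,0.9,0,0,0.14]
    - [-0.1,-1.6,0.9,0,0,0.28]
    - [-0.2,-2.4,0.9,0,0,0.42]
    - [-0.2,-3.0,0.9,0,0,0.56]
    - [-0.2,-3.4,0.9,0,0,0.7]
    - [-0.2,-3.4,0.9,0,0,0.84]
    - [-0.2,-3.4,0.9,0,0,0.98]
    - [-0.2,-3.4,0.9,0,0,1.117]
    - [-0.2,-3.4,0.9,0,0,1.117]
    - [-0.2,-3.4,0.9,0,0,1.117]

```text
clock: 8.2
tool_pos: [0.5333, -0.2602, 0.2574]
ee_rot: [-0.0, 0.09, 0.996, 0.0]
wrist_force: [0.3, 0.8, -0.9]
gripper_width: 1.001
grasp_force: 0.0
```

```bash
python3 - <<'E'
from fit import *
c=snap('wrist','w4');s=arm.state();print(s['tool_pos'],s['ee_rot'])
I=c['color'][:,:,::-1].copy();I=cv2.resize(I,(768,576),interpolation=cv2.INTER_CUBIC)
u=np.array([.9845,-.1754]);w=np.array([.1754,.9845]);C=np.array([.5344,-.2615])
for k in(-1,0,1):
    p=C+.07*k*u
    P=np.array([[*(p+a*.013*u+b*.008*w),.08] for a,b in((1,1),(1,-1),(-1,-1),(-1,1))])
    cv2.polylines(I,[np.round((pj('w4',P)+.5)*1.5).astype(int)],True,(0,0,255),1)
P=np.array([[*(C+a*.105*u+b*.032*w),.01] for a,b in((1,1),(1,-1),(-1,-1),(-1,1))])
cv2.polylines(I,[np.round((pj('w4',P)+.5)*1.5).astype(int)],True,(0,255,0),1)
cv2.imwrite('pics/w4o.png',I)
E
```

```text
[ 0.53333694 -0.26039066  0.25753478] [-2.30937650e-04  8.99580445e-02  9.95945498e-01  2.48561476e-04]
```

View pics/w4o.png

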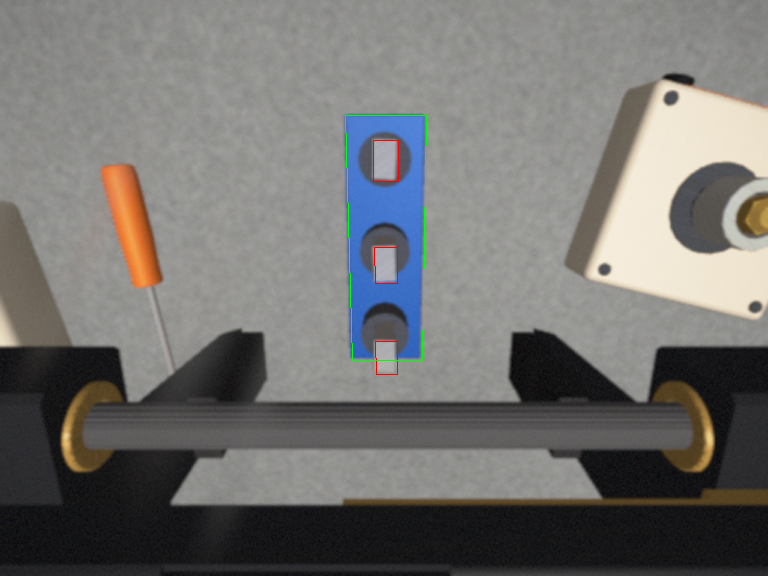

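The predicted outlines (blocks around (385,160), (385,265), (386,357); rack in green) match the picture. Grasping the middle socket first.

Call:
move_arm:
  rows:
    - [0.02,-0.025,-0.9,0,0,0]
    - [0.02,-0.025,-1.8,0,0,0]
    - [0.02,-0.025,-2.7,0,0,0]
    - [0.02,-0.025,-3.4,0,0,0]
    - [0.02,-0.025,-3.75,0,0,0]
    - [0.02,-0.025,-3.75,0,0,0]

```text
clock: 8.85
tool_pos: [0.5322, -0.2607, 0.0668]
ee_rot: [-0.003, 0.09, 0.996, 0.002]
wrist_force: [-0.8, -0.1, -0.0]
gripper_width: 0.998
grasp_force: 0.0
```

Call:
move_arm:
  rows:
    - [0,0,0,0,0,0]
    - [0,0,0,0,0,0]
    - [0,0,0,0,0,0]
    - [0,0,0,0,0,0]
    - [0,0,0,0,0,0]
    - [0,0,0,0,0,0]
    - [0,0,0,0,0,0]
    - [0,0,0,0,0,0]
    - [0,0,0,0,0,0]
  gripper: 1
  force: 40

```text
clock: 9.75
tool_pos: [0.5342, -0.2625, 0.0702]
ee_rot: [-0.0, 0.089, 0.996, 0.0]
wrist_force: [-1.2, -0.7, -0.4]
gripper_width: 0.208
grasp_force: 0.0
```

Call:
move_arm:
  rows:
    - [0,0,0,0,0,0]
    - [0,0,0,0,0,0]
    - [0,0,0,0,0,0]

```text
clock: 10.05
tool_pos: [0.5342, -0.2625, 0.0701]
ee_rot: [-0.0, 0.089, 0.996, 0.0]
wrist_force: [-0.4, 0.2, -0.4]
gripper_width: 0.184
grasp_force: 39.9
```

Call:
move_arm:
  rows:
    - [0,0,0.6,0,0,0]
    - [0,0,1.4,0,0,0]
    - [0,0,2.4,0,0,0]
    - [0.1,0.8,2.6,0,0,-0.1]
    - [0.18,1.6,2.6,0,0,-0.246]
    - [0.18,2.4,2.6,0,0,-0.246]
    - [0.18,3.2,2.6,0,0,-0.246]
    - [0.18,4.0,2.6,0,0,-0.246]
    - [0.18,4.945,2.6,0,0,-0.246]
    - [0.18,4.945,2.6,0,0,-0.246]

```text
clock: 11.05
tool_pos: [0.5422, -0.0101, 0.1997]
ee_rot: [-0.001, 0.208, 0.978, 0.001]
wrist_force: [-0.4, 0.3, -2.2]
gripper_width: 0.178
grasp_force: 39.9
```

```bash
python3 - <<'E'
from fit import *
P=[]
for i in range(4):
    c=snap('wrist','w5');s=arm.state();P.append(s['tool_pos'])
print(np.array(P).round(4),s['ee_rot'],s['wrist_force'],s['gripper_width'],s['grasp_force'])
E
```

```text
[[ 0.5426 -0.0126  0.1998]
 [ 0.5429 -0.0143  0.2   ]
 [ 0.5431 -0.0154  0.2   ]
 [ 0.5432 -0.0161  0.2001]] [-7.76291936e-05  2.10480189e-01  9.77598094e-01 -2.26110174e-04] [-0.16168096 -0.80887644 -1.87941311] 0.17743843009891616 39.8833798058331
```

Call:
move_arm:
  rows:
    - [0,0.025,-0.3,0,0,0]
    - [0,0.025,-0.6,0,0,0]
    - [0,0.025,-0.76,0,0,0]
    - [0,0.025,-0.78,0,0,0]
    - [0,0.025,-0.81,0,0,0]
    - [0,0.025,-0.84,0,0,0]
    - [0,0.025,-0.87,0,0,0]
    - [0,0.025,-0.87,0,0,0]

```text
clock: 12.05
tool_pos: [0.5433, -0.014, 0.1569]
ee_rot: [0.0, 0.21, 0.978, -0.0]
wrist_force: [-0.0, -0.3, -2.1]
gripper_width: 0.18
grasp_force: 39.9
```

Call:
move_arm:
  rows:
    - [0,0,-0.03,0,0,0]
    - [0,0,-0.06,0,0,0]
    - [0,0,-0.09,0,0,0]
    - [0,0,-0.12,0,0,0]
    - [0,0,-0.12,0,0,0]

```text
clock: 12.55
tool_pos: [0.5433, -0.014, 0.1506]
ee_rot: [0.0, 0.21, 0.978, 0.0]
wrist_force: [0.8, 0.3, -1.4]
gripper_width: 0.178
grasp_force: 39.9
```

It fits: the mouth is at about 90 mm with almost no force. Pressing home.

Call:
move_arm:
  rows:
    - [0,0,-0.03,0,0,0]
    - [0,0,-0.06,0,0,0]
    - [0,0,-0.09,0,0,0]
    - [0,0,-0.11,0,0,0]
    - [0,0,-0.11,0,0,0]

```text
clock: 13.05
tool_pos: [0.5433, -0.014, 0.1452]
ee_rot: [0.0, 0.21, 0.978, 0.0]
wrist_force: [-0.2, -0.0, 0.2]
gripper_width: 0.176
grasp_force: 39.9
```

Call:
move_arm:
  rows:
    - [0,0,-0.02,0,0,0]
    - [0,0,-0.04,0,0,0]
    - [0,0,-0.04,0,0,0]
    - [0,0,-0.04,0,0,0]

```text
clock: 13.45
tool_pos: [0.5435, -0.0141, 0.1451]
ee_rot: [0.0, 0.21, 0.978, -0.0]
wrist_force: [-6.5, 1.1, 13.6]
gripper_width: 0.18
grasp_force: 39.9
```

The socket is at a hard stop with its mouth at 85 mm, i.e. home. One look before handing in.

```bash
python3 - <<'E'
from h import *
c=snap('wrist','w6');t=snap('scene','s6');s=arm.state();print(s['tool_pos'],s['wrist_force'],s['grasp_force'],px('s6',(.543,-.015,.08)),px('w6',(.543,-.015,.08)))
u,v=map(int,px('s6',(.543,-.015,.08)))
A=cv2.resize(t['color'][v-40:v+40,u-40:u+40,::-1],(384,384),interpolation=cv2.INTER_CUBIC)
cv2.imwrite('pics/f6.png',cv2.resize(np.hstack([A,c['color'][:,64:448,::-1]]),(768,384)))
E
```

```text
[ 0.54351658 -0.01405274  0.14504925] [-6.23863423  0.7228914  14.06170423] 39.88501690328121 [253.66835048 190.88640052] [256.25297189 211.5454918 ]
```

View pics/f6.png

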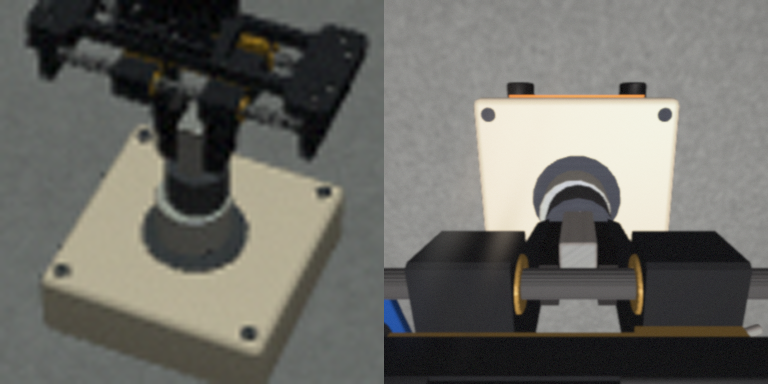

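The socket (190,185) stands on the spacer (195,220) around the spindle, with the block held between the fingers and the fingers clear of spacer and box. Handing in.

```bash
python3 -c "
from plant import arm
print(arm.finish_job())"
```

```text
the job is handed in; nothing more can be done
None
```

I handed the job in with the spacer on the spring seat and the middle-rack socket, the first one I tried, pressed fully home on the nut and still gripped by its block; no verdict came back.

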